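Report the untrimmed tube at the inspection rack

ROBOT

A 7-joint arm with a two-finger parallel gripper is mounted at the origin on a cart in front of the work surface, level with it; the furniture and walls round the work are solid. World frame = base frame: x ahead of the robot, y to its left, z up, the work surface at z = 0. Lengths are in m, angles in rad, forces in N, time in s.
With the tool pointing down it reaches from about 0.4 to 0.85 m from the base axis. Payload 10.4 kg.
Tool frame: the origin (TCP) lies midway between the tips of the shut fingers; the grasp point (between the pads) lies 19 mm behind it (manip.tcp_to_grasp is the distance from the TCP to the grasp point, in m); z points along the fingers, y is the line along which they close (so a half turn about z gives the same grasp; the last joint's range is limited). The gripper opens to 85 mm and grips with 20 to 120 N. Pads are 22 mm wide; open, the fingers measure 114 mm over their backs; the gripper's body (76 mm by 85 mm) begins 54 mm behind the grasp point. The pads swing forward as they close: fully open they stand 13 mm farther back than shut.
Start: joints at [1.265, 0.332, -0.065, 1.46, 0.022, 1.35, -0.088], TCP at [0.174, -0.6, 0.231] pointing down, gripper open.
Joint ranges: [-2.6, 2.6], [-0.5, 2.12], [-1.47, 1.34], [0.16, 2.42], [-1.27, 4.41], [0.06, 2.06], [-2.6, 2.6]. Speed limits (rad/s): [2.22, 2.22, 2.79, 2.79, 3.14, 3.14, 3.14].

INTERFACE

Orientations are given as a unit quaternion [x, y, z, w].
In Python, from workcell import manip gives the robot as it stands.
- The arm moves only by the shell command python3 -m jog 'ROWS' [FORCE]. ROWS is a JSON object of lists of equal length, an entry for each row: "offset": the shift along the world's x, y, z in m, a list of three; "yaw": the turn about the world's z in degrees; "jaw": the closure, from 0 (fully open) to 1 (shut). A call has 1 to 20 rows; each row shifts and turns the commanded pose from where the row before left it; what a row does not reach is not made up. A row lasts 1/12 s, in which the tool goes at most 41.7 mm and 7.16 degrees, less where a joint would pass 70% of its speed; a pose out of reach is approached as far as the arm can. A call is refused whole if a number of a shift passes 0.0417 or a number of a turn 7.16, either way. A call with a gripper value outside its range is refused whole. The fingers move at their own pace and stop on an object; FORCE is the grip in N (left out, the last holds). Time passes only in rows, so rows that do not move let the fingers close. It gives the time, the measured TCP pose, the force, the opening and the grip force at its end, in the units of the state.
- manip.get_obs(): the state, without advancing time (a new reading comes with each control period).
- manip.camera(name): name is "scene" or "top" or "wrist"; returns a dict with "frame" (384x512x3 uint8, red, green, blue), "camera_matrix" (3x3 intrinsics, pixels), "eye" and "attitude" of the camera in the world; the wrist camera has in their place "hand_eye" (4x4, takes a point from camera to tool coordinates, whose origin is the TCP and whose axes are the flange's). Camera axes: x right, y up, looking along -z (the intrinsics and any distortion apply to the point x, -y, -z); pixel columns grow to the right and rows downward; lengths in m; the calibration is good to about 2 mm. The wrist camera is an equidistant fisheye: a pixel r from the principal point sees the ray r / f radians off the axis. A picture is of the moment at which its call begins: read the wrist's pose just before it. There is no depth.
- manip.hand_in(): hands the job in; it is judged then, once.
Trained networks look in a picture, given as the dict that the camera call returned (one of the last four; its "shot" number tells which), for a name from the list of things; names that differ only in an ending like _2 or _b are one class to them, and where a whole thing is asked for, a point or a joint stands for the part that bears it (a point fixed in the world has none). Each returns a list of dicts, best first, with "score" (0 to 1); they miss things now and then, are a little off and sometimes report something else, mostly with a low value. They report only what shows in the picture. A call takes as long as a camera call.
- manip.masks_of(picture, name): "region" (384x512 bool, what is visible of it).
- manip.tip_of(picture, name): "at" ([x, y, z] in m, in world coordinates, good to about 4 mm: a listed point, or the origin of a listed thing).
The state is a dict: "clock": time; "joint_pos": joint angles; "joint_velocities": joint speeds; "tau": joint torques, N m; "position": TCP position; "ee_rot": TCP orientation; "ft_force": force on the tool from outside, world axes, zero at the start; "torque": the same for the moment, N m; "grip_width": opening from 0.0 (shut) to 1.0 (fully open); "grasp_force": force on a finger pad.
Only numpy, scipy, OpenCV 4.12 (cv2) and the standard library are available. Lean on these libraries where they do the work, as an engineer would, in place of code of your own. Each camera call takes 0.05 s, during which the arm holds its last target. There are 200 camera calls.

TASK

One of the four tubes in the inspection rack is still untrimmed: its front end is a gathered, closed knot where the others are cut open. Report it: with closed fingertips lightly press the touch pad directly in front of that tube, then lightly press the wide release key on the separate housing at the right, and withdraw clear so that both spring back up. Leave the other three pads alone, and do not touch, shift or lift any tube or the loose things on the bench.

Things in the scene. Friction and masses are not known exactly. Their poses are not given: they have to be found in the camera images.
- rack: Fixed inspection rack, 260 x 226 mm (x by y). Origin: centre of underside; -x is its front, towards the robot, +y left. A console strip along the front (26 mm high) has four identical round touch pads; behind each a tube lies in a channel along x. Ribs 24 mm high, end stop at the back 42 mm, tube tops 42 mm above the bench. Never push the rack or its pads with more than 20 N.
- untrimmed_tube: The one untrimmed tube: white, 30 mm diameter, 167 mm long, its front end (towards the robot) closed to a gathered, crimped yellowish knot about 17 mm long. Lies loose in one of the four channels, which one varies. Origin: underside, mid-length; x along the tube, knot at -x. Weighs about 16 g.
- key_box: Fixed grey housing 80 x 100 mm (x by y), 26 mm high, standing on the right half of the bench. Origin: centre of its underside. On its top is the wide dark grey release key, 40 x 64 mm (x by y), centred: the middle of the key's top face is straight above the origin, 43 mm above the bench when up.
- key (a joint): Travel of the release key: 0 up, grows to 0.006 m fully down. It counts as touched from 0.003 m (about 3 N), takes about 5 N fully down, springs back. Not more than 20 N on it.
- slot_1 (a point): Middle of the floor of channel 1 (leftmost), 12 mm above the bench; a tube lying there has its origin within 10 mm of this point.
- pad_1_top (a point): Centre of the top face of the touch pad in front of channel 1 (leftmost): dark grey, round, 28 mm diameter in a black housing, 48 mm above the bench when up, 120 mm in front of slot_1 along the rack's -x; neighbouring pads are 52 mm apart.
- pad_1 (a joint): Travel of touch pad 1: 0 up, grows to 0.006 m fully down. Counts as touched from 0.003 m (about 3 N), takes about 5 N fully down, springs back.
- slot_2 (a point): Middle of the floor of channel 2 (second from the left), 12 mm above the bench; a tube lying there has its origin within 10 mm of this point.
- pad_2_top (a point): Centre of the top face of the touch pad in front of channel 2 (second from the left): dark grey, round, 28 mm diameter in a black housing, 48 mm above the bench when up, 120 mm in front of slot_2 along the rack's -x; neighbouring pads are 52 mm apart.
- pad_2 (a joint): Travel of touch pad 2: 0 up, grows to 0.006 m fully down. Counts as touched from 0.003 m (about 3 N), takes about 5 N fully down, springs back.
- slot_3 (a point): Middle of the floor of channel 3 (third from the left), 12 mm above the bench; a tube lying there has its origin within 10 mm of this point.
- pad_3_top (a point): Centre of the top face of the touch pad in front of channel 3 (third from the left): dark grey, round, 28 mm diameter in a black housing, 48 mm above the bench when up, 120 mm in front of slot_3 along the rack's -x; neighbouring pads are 52 mm apart.
- pad_3 (a joint): Travel of touch pad 3: 0 up, grows to 0.006 m fully down. Counts as touched from 0.003 m (about 3 N), takes about 5 N fully down, springs back.
- slot_4 (a point): Middle of the floor of channel 4 (rightmost), 12 mm above the bench; a tube lying there has its origin within 10 mm of this point.
- pad_4_top (a point): Centre of the top face of the touch pad in front of channel 4 (rightmost): dark grey, round, 28 mm diameter in a black housing, 48 mm above the bench when up, 120 mm in front of slot_4 along the rack's -x; neighbouring pads are 52 mm apart.
- pad_4 (a joint): Travel of touch pad 4: 0 up, grows to 0.006 m fully down. Counts as touched from 0.003 m (about 3 N), takes about 5 N fully down, springs back.
- trimmed_tube_1: One of three trimmed tubes in the other channels: white, 30 mm diameter, 150 mm long, front end cut open, yellowish inside. Loose, about 16 g. Origin: underside, mid-length, x along the tube. To be left alone.
- trimmed_tube_2: One of three trimmed tubes in the other channels: white, 30 mm diameter, 150 mm long, front end cut open, yellowish inside. Loose, about 16 g. Origin: underside, mid-length, x along the tube. To be left alone.
- trimmed_tube_3: One of three trimmed tubes in the other channels: white, 30 mm diameter, 150 mm long, front end cut open, yellowish inside. Loose, about 16 g. Origin: underside, mid-length, x along the tube. To be left alone.
- cap_a: Loose round white tube cap, 34 mm diameter, 11 mm high, lying beside the key housing. Origin: centre of underside. To be left alone.
- cap_b: Loose round white tube cap, 34 mm diameter, 11 mm high, lying beside the key housing. Origin: centre of underside. To be left alone.
- deburr_tool: Loose deburring tool with a yellow handle, 137 mm long, 17 mm thick, lying behind the key housing. Origin: underside, mid-length, along its x. To be left alone.
- plug_gauge: Loose steel plug gauge, 108 mm long, 30 mm diameter, lying near the bench's front edge at the right. Origin: underside, mid-length, along its x. To be left alone.
- caliper: Loose caliper, 250 x 72 x 8 mm, lying flat near the bench's front edge in the middle. Origin: underside, middle. To be left alone.

How it is judged:
On the way, in this order (a step that is already met when the one before it is completed fails the run):
1. the pad in front of the untrimmed tube is pressed 3 mm or more by the fingers while the key is up (((horizontal distance between untrimmed_tube and slot_1 below 0.02 m and value of joint pad_1 above 0.003 m) or (horizontal distance between untrimmed_tube and slot_2 below 0.02 m and value of joint pad_2 above 0.003 m) or (horizontal distance between untrimmed_tube and slot_3 below 0.02 m and value of joint pad_3 above 0.003 m) or (horizontal distance between untrimmed_tube and slot_4 below 0.02 m and value of joint pad_4 above 0.003 m)) and contact force between the fingers and rack above 0.5 N and value of joint key below 0.001 m), for 0.05 s.
2. then the release key is pressed 3 mm or more by the fingers, with all pads up (value of joint key above 0.003 m and contact force between the fingers and key_box above 0.5 N and value of joint each of pad_1, pad_2, pad_3, pad_4 below 0.001 m), for 0.05 s.
At the end, for the whole second after the job is handed in: All four pads and the release key are back up (within 1 mm), and every tube and loose thing rests within 10 mm of where it started (value of joint each of pad_1, pad_2, pad_3, pad_4, key below 0.001 m and distance of each of untrimmed_tube, trimmed_tube_1, trimmed_tube_2, trimmed_tube_3, cap_a, cap_b, deburr_tool, plug_gauge, caliper from where it was at the start of the episode below 0.01 m and linear speed of each of untrimmed_tube, trimmed_tube_1, trimmed_tube_2, trimmed_tube_3, cap_a, cap_b, deburr_tool, plug_gauge, caliper below 0.02 m/s); the robot touches nothing.
It fails at once if a pad in front of a trimmed tube is pressed by more than 1.5 mm ((horizontal distance between untrimmed_tube and slot_1 above 0.03 m and value of joint pad_1 above 0.0015 m) or (horizontal distance between untrimmed_tube and slot_2 above 0.03 m and value of joint pad_2 above 0.0015 m) or (horizontal distance between untrimmed_tube and slot_3 above 0.03 m and value of joint pad_3 above 0.0015 m) or (horizontal distance between untrimmed_tube and slot_4 above 0.03 m and value of joint pad_4 above 0.0015 m)).
It fails at once if the rack with its pads, or the key housing with its key, is pushed with more than 20 N (contact force between any of rack, key_box and anything else above 20 N).
It fails at once if a tube or a loose thing on the bench is touched with more than 1 N (contact force between any of untrimmed_tube, trimmed_tube_1, trimmed_tube_2, trimmed_tube_3, cap_a, cap_b, deburr_tool, plug_gauge, caliper and the fingers above 1 N or contact force between any of untrimmed_tube, trimmed_tube_1, trimmed_tube_2, trimmed_tube_3, cap_a, cap_b, deburr_tool, plug_gauge, caliper and the arm above 1 N).
It fails at once if a tube or a loose thing on the bench is shifted or lifted by more than 10 mm (distance of any of untrimmed_tube, trimmed_tube_1, trimmed_tube_2, trimmed_tube_3, cap_a, cap_b, deburr_tool, plug_gauge, caliper from where it was at the start of the episode above 0.01 m).
It also fails if it takes over 48 s, if anything falls off the work surface, if the arm or the gripper's body presses on something with over 40 N, if the wrist force passes 120 N, or if a joint passes its speed limit or range.

## Working session

There is one attempt and no reset: what is moved stays moved. The work goes in short steps, Python scripts to look and compute and a shell command to move; the robot and the scene stay as the last step left them, time stands still between calls to the robot, and variables do not carry over. Pictures are saved under pics/ and viewed, at most 10 in all, crops included, and the job is handed in when it is done.

```bash
mkdir -p pics; python3 - <<'E'
from workcell import manip
import cv2,numpy as np
o=manip.get_obs();print(o['clock'],o['position'],o['ee_rot'],o['grip_width'])
for c in ['scene','top']:
    p=manip.camera(c);cv2.imwrite(f'pics/{c}1.png',cv2.cvtColor(p['frame'],cv2.COLOR_RGB2BGR))
    print(c,np.round(p['eye'],3))
    for n in ['untrimmed_tube','slot_1','slot_2','slot_3','slot_4','pad_1_top','pad_2_top','pad_3_top','pad_4_top','key_box','rack','trimmed_tube_1','cap_a','deburr_tool','plug_gauge','caliper']:
        print(n,[(np.round(d['at'],3).tolist(),round(d['score'],2)) for d in manip.tip_of(p,n)[:4]])
E
```

```text
0.0 [ 0.17427717 -0.59980689  0.23051668] [ 9.90019192e-01  1.40930691e-01 -1.38338408e-04 -7.21806356e-04] 0.9974583399626352
scene [-0.053 -0.579  1.082]
untrimmed_tube [([0.626, 0.232, 0.012], 0.72)]
slot_1 [([0.614, 0.336, 0.011], 0.9), ([0.613, 0.39, 0.013], 0.86), ([0.62, 0.282, 0.012], 0.86), ([0.628, 0.233, 0.012], 0.75)]
slot_2 [([0.614, 0.336, 0.011], 0.9), ([0.613, 0.39, 0.013], 0.86), ([0.62, 0.282, 0.012], 0.86), ([0.628, 0.233, 0.012], 0.75)]
slot_3 [([0.614, 0.336, 0.011], 0.9), ([0.613, 0.39, 0.013], 0.86), ([0.62, 0.282, 0.012], 0.86), ([0.628, 0.233, 0.012], 0.75)]
slot_4 [([0.614, 0.336, 0.011], 0.9), ([0.613, 0.39, 0.013], 0.86), ([0.62, 0.282, 0.012], 0.86), ([0.628, 0.233, 0.012], 0.75)]
pad_1_top [([0.488, 0.37, 0.048], 0.6)]
pad_2_top [([0.497, 0.318, 0.052], 0.56)]
pad_3_top [([0.502, 0.266, 0.049], 0.41)]
pad_4_top [([0.508, 0.216, 0.047], 0.39)]
key_box [([0.543, -0.234, 0.001], 0.94)]
rack [([0.588, 0.304, -0.0], 0.6), ([0.479, -0.231, 0.0], 0.44)]
trimmed_tube_1 [([0.622, 0.285, 0.012], 0.86), ([0.614, 0.334, 0.011], 0.65), ([0.61, 0.388, 0.013], 0.62), (
[... 887 characters left out ...]
.319, 0.048], 0.64), ([0.614, 0.333, 0.012], 0.42)]
pad_3_top [([0.508, 0.269, 0.045], 0.6), ([0.629, 0.227, 0.014], 0.53)]
pad_4_top [([0.505, 0.214, 0.051], 0.54), ([0.327, -0.215, -0.001], 0.29)]
key_box [([0.546, -0.233, -0.001], 0.84)]
rack [([0.586, 0.305, 0.002], 0.83), ([0.617, 0.283, 0.01], 0.45)]
trimmed_tube_1 [([0.622, 0.283, 0.01], 0.94), ([0.606, 0.387, 0.01], 0.88), ([0.613, 0.333, 0.014], 0.7), ([0.49, 0.37, 0.047], 0.2)]
cap_a [([0.529, -0.154, 0.001], 0.64), ([0.477, -0.23, -0.003], 0.42)]
deburr_tool [([0.618, -0.213, 0.001], 0.49)]
plug_gauge [([0.321, -0.217, 0.0], 0.88), ([0.373, 0.044, 0.002], 0.7)]
caliper [([0.374, 0.045, 0.002], 0.8), ([0.618, -0.211, 0.002], 0.24)]
```

View pics/scene1.png

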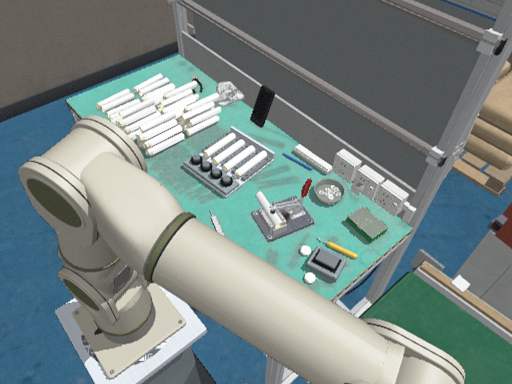

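View pics/top1.png

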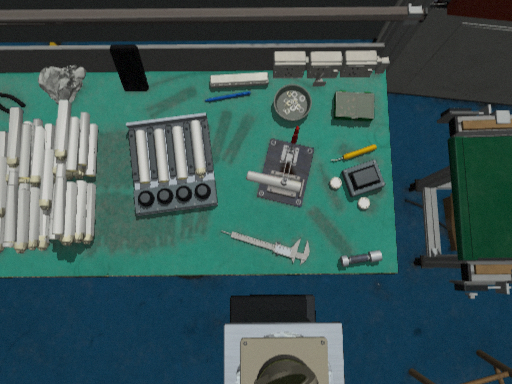

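The rack sits at (172,165) in the top view, with pads at about (145..203, 195). The key box is at (363,178), and a toggle fixture stands between them at (285,172). I'll enlarge the tube fronts to check which tube has the knot.

```bash
python3 - <<'E'
import cv2,numpy as np
a=cv2.imread('pics/top1.png')[110:220,120:220];b=cv2.imread('pics/scene1.png')[125:195,180:280]
f=lambda i:cv2.resize(i,(400,int(i.shape[0]*4)),interpolation=cv2.INTER_CUBIC)
a,b=f(a),f(b);b=np.vstack([b,np.zeros((a.shape[0]-b.shape[0],400,3),np.uint8)])
cv2.imwrite('pics/crop1.png',np.hstack([a,b]))
E
```

```text
(no output)
```

View pics/crop1.png

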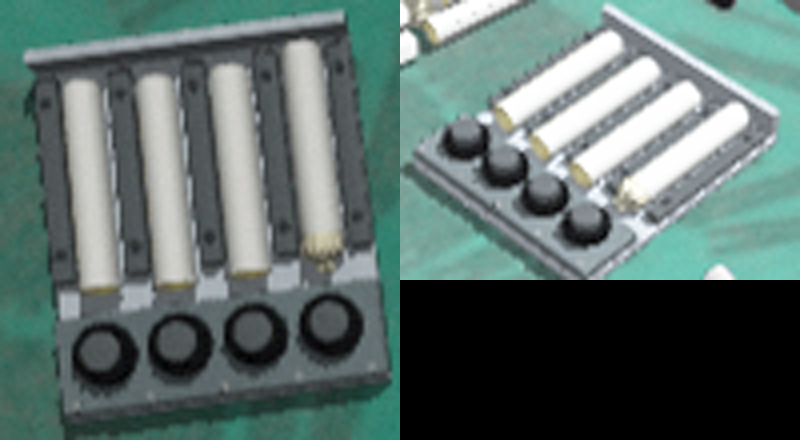

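The untrimmed tube is in channel 4. Two measurements agree on pad 4 at about (0.508, 0.216, 0.048), and the slots put the rack yaw at about 7°. The key is at about (0.545, -0.233, 0.043). I'll shut the fingers and arc round to pad 4 at a safe height.

```bash
python3 -m jog '{"offset":[[0.025,0.015,0.01],[0.025,0.015,0.01],[0.025,0.015,0.01],[0.025,0.015,0.01],[0.025,0.015,0.01],[0.025,0.015,0],[0.025,0.015,0],[0.025,0.015,0],[0.025,0.015,0],[0.02,0.025,0],[0.02,0.025,0],[0.02,0.025,0],[0.02,0.025,0],[0.02,0.025,0],[0,0.03,0],[0,0.03,0],[0,0.03,0],[0,0.03,0],[0,0,0],[0,0,0]],"yaw":[-1,-1,-1,-1,-1,-1,-1,-1,-1,0,0,0,0,0,0,0,0,0,0,0],"jaw":[1,1,1,1,1,1,1,1,1,1,1,1,1,1,1,1,1,1,1,1]}' 20
```

```text
clock: 3.37
position: [0.4998, -0.2185, 0.2819]
ee_rot: [0.998, 0.064, 0.0, 0.0]
ft_force: [-0.1, -0.9, -0.2]
grip_width: -0.002
grasp_force: 0.0
```

```bash
python3 -m jog '{"offset":[[0,0.031,0],[0,0.031,0],[0,0.031,0],[0,0.031,0],[0,0.031,0],[0,0.031,0],[0,0.031,0],[0,0.031,0],[0,0.031,0],[0,0.031,0],[0.002,0.031,0],[0.002,0.031,0],[0.002,0.031,0],[0.002,0.031,0],[0,0,-0.03],[0,0,-0.03],[0,0,-0.03],[0,0,-0.03],[0,0,0],[0,0,0]],"yaw":[0,0,0,0,0,0,0,0,0,0,0,0,0,0,0,0,0,0,0,0],"jaw":[1,1,1,1,1,1,1,1,1,1,1,1,1,1,1,1,1,1,1,1]}'
python3 - <<'E'
from workcell import manip
import cv2,numpy as np
from scipy.spatial.transform import Rotation as R
o=manip.get_obs();p=manip.camera('wrist')
cv2.imwrite('pics/w1.png',cv2.cvtColor(p['frame'],cv2.COLOR_RGB2BGR))
for n in ['pad_4_top','pad_3_top','untrimmed_tube','slot_4']:
    print(n,[(np.round(d['at'],3).tolist(),round(d['score'],2)) for d in manip.tip_of(p,n)[:4]])
H=np.array(p['hand_eye']);K=np.array(p['camera_matrix'])
def proj(w):
    t=R.from_quat(o['ee_rot']).inv().apply(np.array(w)-o['position'])
    c=np.linalg.inv(H)@np.r_[t,1];c=np.array([c[0],-c[1],-c[2]])
    th=np.arctan2(np.hypot(c[0],c[1]),c[2]);u=c[:2]/np.hypot(c[0],c[1])*th
    return K[:2,:2]@u+K[:2,2]
for w in [(.508,.216,.048),(.505,.267,.048),tuple(o['position'])]: print(np.round(proj(w),1))
E
```

```text
clock: 5.03
position: [0.5075, 0.2126, 0.1608]
ee_rot: [0.998, 0.062, -0.001, 0.0]
ft_force: [-0.2, 0.7, 0.4]
grip_width: -0.003
grasp_force: 0.0
pad_4_top [([0.509, 0.222, 0.045], 0.68), ([0.534, -0.158, -0.001], 0.2)]
pad_3_top [([0.501, 0.264, 0.05], 0.59), ([0.489, 0.37, 0.046], 0.46)]
untrimmed_tube [([0.629, 0.229, 0.01], 0.98)]
slot_4 [([0.611, 0.386, 0.008], 0.9), ([0.534, -0.158, -0.001], 0.74), ([0.615, 0.332, 0.015], 0.72), ([0.624, 0.285, 0.013], 0.69)]
[250.9 186.4]
[194.7 183. ]
[255.  249.8]
```

View pics/w1.png

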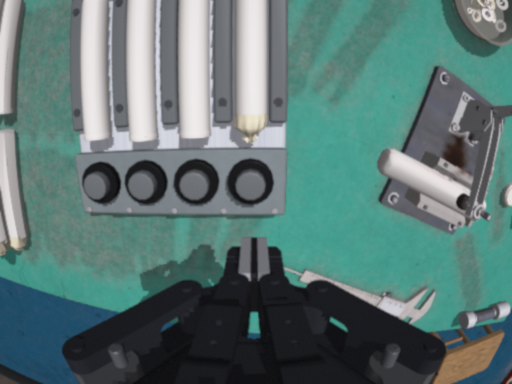

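The wrist view shows the knot on the tube behind the pad at (250,181). My projection gives (251,186), so the pad lies about 3 mm farther in x. I'll correct for that and descend to 12 mm above it.

```bash
python3 -m jog '{"offset":[[0.003,0.004,-0.02],[0,0,-0.02],[0,0,-0.02],[0,0,-0.02],[0,0,-0.012],[0,0,-0.008],[0,0,0],[0,0,0]],"yaw":[0,0,0,0,0,0,0,0],"jaw":[1,1,1,1,1,1,1,1]}'
```

```text
clock: 5.95
position: [0.5108, 0.2181, 0.0621]
ee_rot: [0.998, 0.063, 0.0, -0.0]
ft_force: [0.5, 0.7, 0.8]
grip_width: -0.002
grasp_force: 0.0
```

```bash
python3 -m jog '{"offset":[[0,0,-0.004],[0,0,-0.003],[0,0,-0.003],[0,0,-0.002],[0,0,-0.002],[0,0,-0.002],[0,0,0],[0,0,0]],"yaw":[0,0,0,0,0,0,0,0],"jaw":[1,1,1,1,1,1,1,1]}'
```

```text
clock: 6.62
position: [0.5105, 0.2178, 0.0455]
ee_rot: [0.998, 0.063, 0.0, 0.0]
ft_force: [-0.8, -0.6, 3.6]
grip_width: -0.002
grasp_force: 1.4
```

```bash
python3 -m jog '{"offset":[[0,0,-0.001],[0,0,-0.001],[0,0,0],[0,0,0]],"yaw":[0,0,0,0],"jaw":[1,1,1,1]}'
```

```text
clock: 6.95
position: [0.5105, 0.2178, 0.0434]
ee_rot: [0.998, 0.063, 0.0, 0.0]
ft_force: [-0.4, -1.2, 5.0]
grip_width: -0.002
grasp_force: 2.0
```

The pad is down about 4.6 mm at 5 N, which is clearly touched. I'll withdraw upward and cross to the key.

```bash
python3 -m jog '{"offset":[[0,0,0.015],[0,0,0.03],[0,0,0.03],[0,0,0.03],[0,0,0.03],[0,0,0.03],[0,0,0.03],[0,0,0.03],[0,0,0.015],[0,-0.03,0],[0,-0.03,0],[0,-0.03,0],[0,-0.03,0],[0,-0.03,0],[0,-0.03,0],[0,-0.03,0],[0,-0.03,0],[0,-0.03,0],[0,-0.03,0],[0,0,0]],"yaw":[0,0,0,0,0,0,0,0,0,0,0,0,0,0,0,0,0,0,0,0],"jaw":[1,1,1,1,1,1,1,1,1,1,1,1,1,1,1,1,1,1,1,1]}'
python3 -m jog '{"offset":[[0.006,-0.03,0],[0.006,-0.03,0],[0.006,-0.03,0],[0.006,-0.03,0],[0.006,-0.03,0],[0,0,-0.03],[0,0,-0.03],[0,0,-0.03],[0,0,-0.03],[0,0,0],[0,0,0]],"yaw":[0,0,0,0,0,0,0,0,0,0,0],"jaw":[1,1,1,1,1,1,1,1,1,1,1]}'
python3 - <<'E'
from workcell import manip
import cv2,numpy as np
p=manip.camera('wrist')
cv2.imwrite('pics/w2.png',cv2.cvtColor(p['frame'],cv2.COLOR_RGB2BGR))
for n in ['key_box','cap_a','deburr_tool']:
    print(n,[(np.round(d['at'],3).tolist(),round(d['score'],2)) for d in manip.tip_of(p,n)[:4]])
E
```

```text
clock: 8.62
position: [0.5098, -0.0891, 0.2827]
ee_rot: [0.998, 0.059, -0.001, 0.001]
ft_force: [-0.3, -0.0, 0.2]
grip_width: -0.0
grasp_force: 0.0
clock: 9.53
position: [0.5397, -0.2317, 0.1625]
ee_rot: [0.998, 0.063, -0.001, -0.001]
ft_force: [0.3, -0.2, 2.1]
grip_width: 0.001
grasp_force: 0.0
key_box [([0.544, -0.234, -0.002], 0.73)]
cap_a [([0.471, -0.23, -0.0], 0.85)]
deburr_tool [([0.61, -0.212, 0.002], 0.69)]
```

View pics/w2.png

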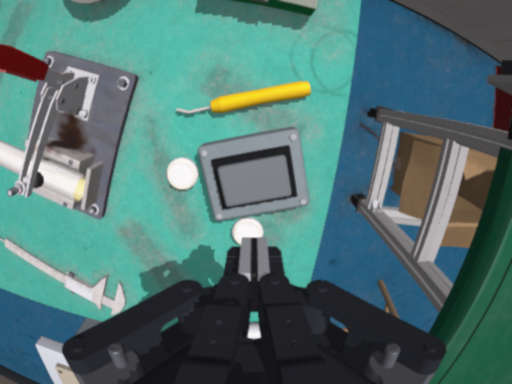

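The key is straight ahead at (255,180), and the three readings agree on (0.544, -0.234). Both caps are clear of the descent.

```bash
python3 -m jog '{"offset":[[0.004,-0.002,-0.02],[0,0,-0.02],[0,0,-0.02],[0,0,-0.02],[0,0,-0.015],[0,0,-0.008],[0,0,0],[0,0,0]],"yaw":[0,0,0,0,0,0,0,0],"jaw":[1,1,1,1,1,1,1,1]}'
```

```text
clock: 10.4
position: [0.5451, -0.2344, 0.0615]
ee_rot: [0.998, 0.063, 0.001, 0.0]
ft_force: [-0.2, -0.2, 0.6]
grip_width: 0.002
grasp_force: 0.0
```

```bash
python3 -m jog '{"offset":[[0,0,-0.004],[0,0,-0.003],[0,0,-0.003],[0,0,-0.002],[0,0,-0.002],[0,0,0],[0,0,0]],"yaw":[0,0,0,0,0,0,0],"jaw":[1,1,1,1,1,1,1]}'
```

```text
clock: 10.98
position: [0.5444, -0.2342, 0.0463]
ee_rot: [0.998, 0.063, -0.0, -0.0]
ft_force: [-0.0, -0.3, 0.5]
grip_width: 0.0
grasp_force: 0.0
```

```bash
python3 -m jog '{"offset":[[0,0,-0.002],[0,0,-0.002],[0,0,-0.002],[0,0,-0.0015],[0,0,0],[0,0,0],[0,0,0]],"yaw":[0,0,0,0,0,0,0],"jaw":[1,1,1,1,1,1,1]}'
```

```text
clock: 11.57
position: [0.5447, -0.2343, 0.0391]
ee_rot: [0.998, 0.063, 0.0, 0.0]
ft_force: [0.4, 0.6, 2.4]
grip_width: -0.005
grasp_force: 1.8
```

```bash
python3 -m jog '{"offset":[[0,0,-0.001],[0,0,-0.0005],[0,0,0],[0,0,0],[0,0,0]],"yaw":[0,0,0,0,0],"jaw":[1,1,1,1,1]}'
```

```text
clock: 11.98
position: [0.5446, -0.2343, 0.0375]
ee_rot: [0.998, 0.063, 0.0, 0.0]
ft_force: [0.8, -0.8, 4.9]
grip_width: 0.001
grasp_force: 2.2
```

The key is down about 5.5 mm at 4.9 N. Next I withdraw and let everything settle.

```bash
python3 -m jog '{"offset":[[0,0,0.01],[0,0,0.02],[0,0,0.03],[0,0,0.03],[0,0,0.03],[0,0,0.03],[0,0,0.03],[0,0,0.02],[0,0,0],[0,0,0],[0,0,0],[0,0,0]],"yaw":[0,0,0,0,0,0,0,0,0,0,0,0],"jaw":[1,1,1,1,1,1,1,1,1,1,1,1]}'
python3 - <<'E'
from workcell import manip
import cv2,numpy as np
p=manip.camera('top')
cv2.imwrite('pics/top2.png',cv2.cvtColor(p['frame'],cv2.COLOR_RGB2BGR))
a=cv2.imread('pics/top1.png');b=cv2.imread('pics/top2.png')
d=cv2.absdiff(a,b).max(2)>40;print('changed rack/caliper/gauge areas',d[105:220,120:220].sum(),d[225:270,220:320].sum(),d[245:270,335:390].sum())
E
```

```text
clock: 12.98
position: [0.5436, -0.2339, 0.2359]
ee_rot: [0.998, 0.063, -0.001, -0.001]
ft_force: [-0.7, 0.2, -1.1]
grip_width: -0.0
grasp_force: 0.0
changed rack/caliper/gauge areas 0 179 275
```

View pics/top2.png

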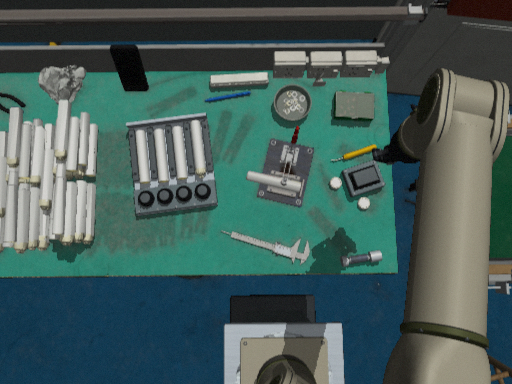

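The rack area is unchanged, and the caps, tool, gauge and caliper are where they were. The pixel changes near the caliper and gauge are the arm's shadow, centred around (330,250). The gripper is clear.

```bash
python3 -c "
from workcell import manip
print(manip.hand_in())"
```

```text
the job is handed in; nothing more can be done
None
```

I pressed pad 4, in front of the untrimmed tube in channel 4 (rightmost), about 4.6 mm at 5 N, then the release key about 5.5 mm at 4.9 N, withdrew clear with nothing visibly moved, and handed the job in at about 13 s; no verdict was returned.

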